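Find the rocking corner of the paint-mixing scale's base plate and shim it

TASK

The steel base plate under the paint-mixing scale rocks because one of its four rubber feet has gone soft: press down on the plate's corners with the fingertips, one after another, until you find the one that gives. Push the black shim lying outside that corner straight in under the plate until its upright tab is flat against the plate's edge, then press down firmly on that corner once more to check that it is now firm. Push and press only, lifting nothing, and leave the other three shims, the other things on the bench and the plate itself where they are.

Things in the scene. Friction and masses are not known exactly. Their poses are not given: they have to be found in the camera images.
- plate: steel base plate 220 x 250 x 10 mm with a low scale screwed on its middle, 5.4 kg, resting loose on four rubber feet alike to look at (20 mm across, at x +-86, y +-80), one soft. Origin: centre of the plate's underside, 16 mm above the bench (plate top 26 mm); z up, x along the 220 mm away from the robot, y along the 250 mm to the left. The scale covers x -95 to 95, y -63 to 63, up to 48 mm above the origin; bare strips 62 mm wide are left at its sides.
- corner_nl (a point): near left corner: point to press, on the plate's top at x -92, y 100 mm of the plate, near its foot. A firm corner stays within 1.5 mm; the one rocking corner goes down about 5.5 mm to a stop under some 4 to 6 N, and comes back when let go (the opposite corner rises meanwhile). With the shim home it goes down under 2.5 mm; check with some 8 to 15 N.
- corner_nr (a point): near right corner: point to press, on the plate's top at x -92, y -100 mm of the plate, near its foot. A firm corner stays within 1.5 mm; the one rocking corner goes down about 5.5 mm to a stop under some 4 to 6 N, and comes back when let go (the opposite corner rises meanwhile). With the shim home it goes down under 2.5 mm; check with some 8 to 15 N.
- corner_fl (a point): far left corner: point to press, on the plate's top at x 92, y 100 mm of the plate, near its foot. A firm corner stays within 1.5 mm; the one rocking corner goes down about 5.5 mm to a stop under some 4 to 6 N, and comes back when let go (the opposite corner rises meanwhile). With the shim home it goes down under 2.5 mm; check with some 8 to 15 N.
- corner_fr (a point): far right corner: point to press, on the plate's top at x 92, y -100 mm of the plate, near its foot. A firm corner stays within 1.5 mm; the one rocking corner goes down about 5.5 mm to a stop under some 4 to 6 N, and comes back when let go (the opposite corner rises meanwhile). With the shim home it goes down under 2.5 mm; check with some 8 to 15 N.
- shim_nl: near left corner's loose black shim, 30 g. Origin: on the bench under the middle of its tab's inner face; x along the tongue to the plate. Tab x -8 to 0, 34 wide, 24 mm high; tongue x 0 to 32, 30 wide, 15 mm high, tapering over its last 16 mm to 6. Starts with its tip 3 to 10 mm outside the plate's edge (y 125 mm of the plate), at x -86 +-4; home: its origin at y 125.
- shim_nr: near right corner's loose black shim, 30 g. Origin: on the bench under the middle of its tab's inner face; x along the tongue to the plate. Tab x -8 to 0, 34 wide, 24 mm high; tongue x 0 to 32, 30 wide, 15 mm high, tapering over its last 16 mm to 6. Starts with its tip 3 to 10 mm outside the plate's edge (y -125 mm of the plate), at x -86 +-4; home: its origin at y -125.
- shim_fl: far left corner's loose black shim, 30 g. Origin: on the bench under the middle of its tab's inner face; x along the tongue to the plate. Tab x -8 to 0, 34 wide, 24 mm high; tongue x 0 to 32, 30 wide, 15 mm high, tapering over its last 16 mm to 6. Starts with its tip 3 to 10 mm outside the plate's edge (y 125 mm of the plate), at x 86 +-4; home: its origin at y 125.
- shim_fr: far right corner's loose black shim, 30 g. Origin: on the bench under the middle of its tab's inner face; x along the tongue to the plate. Tab x -8 to 0, 34 wide, 24 mm high; tongue x 0 to 32, 30 wide, 15 mm high, tapering over its last 16 mm to 6. Starts with its tip 3 to 10 mm outside the plate's edge (y -125 mm of the plate), at x 86 +-4; home: its origin at y -125.
- tin: bystander: small closed paint tin, 68 mm across, 85 mm high, to the right; origin at the centre of its underside
- cup: bystander: white plastic mixing cup, 66 mm across the rim, 80 mm high, to the left; origin at the centre of its underside
- stick: bystander: flat wooden stirring stick, 260 x 26 x 5 mm, lying on the bench to the right; origin at its middle, on the bench
There are look-alikes about, which are no part of the job. What is shaped like the shim_nl but blue or green is not meant.

How it is judged:
By the outcome, as a careful person would: the job done as asked, in the order asked, and still so for the second after the job is handed in, with the robot touching nothing.
It also fails if it takes over 67 s, if anything falls off the work surface, if the arm or the gripper's body presses on something with over 40 N, if the wrist force passes 120 N, or if a joint passes its speed limit or range.

ROBOT

A 6-joint arm with a two-finger parallel gripper is mounted at the origin on the work surface. World frame = base frame: x ahead of the robot, y to its left, z up, the work surface at z = 0. Lengths are in m, angles in rad, forces in N, time in s.
With the tool pointing down it reaches from about 0.3 to 0.875 m from the base axis. Payload 6.4 kg.
Tool frame: the origin (TCP) lies on the centre line of the jaws, within the pads' length; the fingertips stand 25 mm ahead of it and the grasp point (between the pads) lies 6 mm ahead of it; z points along the fingers, x is the direction in which the jaws open and shut, and the axes are right-handed (so a half turn about z gives the same grasp; the last joint's range is limited). The gripper opens to 88 mm and grips with 3 to 60 N. Pads are 18 mm wide; open, the fingers measure 123 mm over their backs; the gripper's body (75 mm by 187 mm) begins 45 mm behind the grasp point.
Start: joints at [0.958, 0.181, 1.607, -0, 1.354, -0.206], TCP at [0.228, 0.528, 0.264] pointing down, gripper open.
Joint ranges: [-2.99, 2.99], [-0.89, 2.07], [0.3, 2.58], [-1.14, 4.28], [0, 2.63], [-3.12, 3.12]. Speed limits (rad/s): [2.57, 2.57, 3.01, 3.14, 3.14, 3.14].

INTERFACE

Orientations are given as a 3x3 rotation matrix whose columns are the frame's x, y, z axes.
In Python, from rig import robot, optics, workorder gives the robot as it stands. The module is installed in compiled form; this text tells all that it offers.
- The arm moves only by the shell command python3 -m crank 'ROWS' [FORCE]. ROWS is JSON, a list of rows, each an object of numbers: "rx", "ry", "rz": the turn, a rotation vector about the tool's x, y, z in rad; "dx", "dy", "dz": the shift along the tool's x, y, z in mm; "claw": the finger opening in mm, from 0 to 88.1. In form: [{"rx": .., "ry": .., "rz": .., "dx": .., "dy": .., "dz": .., "claw": ..}, ...]. A call has 1 to 20 rows; each row is the pose to reach, as a shift and turn from the pose measured when the call began, along the tool's axes at that moment; what a row does not reach only later rows make up. A row lasts 1/12 s, in which the tool goes at most 41.7 mm and 7.16 degrees, less where a joint would pass 70% of its speed; a pose out of reach is approached as far as the arm can. A call with a gripper value outside its range is refused whole. The fingers move at their own pace and stop on an object; FORCE is the grip in N (left out, the last holds). Time passes only in rows, so rows that repeat a pose let the fingers close. It gives the time, the measured TCP pose, the force and the opening at its end, in the units of the state.
- robot.sense(): the state, without advancing time (a new reading comes with each control period).
- optics.grab_frame(name): name is "side" or "top" or "wrist"; returns the picture (420x560x3 uint8, red, green, blue); there is no depth.
- optics.calibration(name): a dict with "fx", "fy", "cx", "cy" (pixels), "T" (4x4, takes a point from camera to world coordinates). Camera axes: x right, y up, looking along -z (the intrinsics and any distortion apply to the point x, -y, -z); pixel columns grow to the right and rows downward; lengths in m; the calibration is good to about 2 mm. A picture is of the moment at which its call begins: read the wrist's pose just before it. calibration takes no time and is no camera call; for the wrist camera it gives the pose at the moment of the call.
- workorder.job_done(): hands the job in, once; it reports no verdict.
The state is a dict: "t": time; "q": joint angles; "dq": joint speeds; "effort": joint torques, N m; "eef_pos": TCP position; "tool_rot": TCP orientation; "contact_force": force on the tool from outside, world axes, zero at the start; "moment": the same for the moment, N m; "gripper_width": finger opening in m.
Only numpy, scipy, OpenCV 4.12 (cv2) and the standard library are available. Lean on these libraries where they do the work, as an engineer would, in place of code of your own. Each camera call takes 0.05 s, during which the arm holds its last target.

## Working session

There is one attempt and no reset: what is moved stays moved. The work goes in short steps, Python scripts to look and compute and a shell command to move; the robot and the scene stay as the last step left them, time stands still between calls to the robot, and variables do not carry over. Pictures are saved under pics/ and viewed, and the job is handed in when it is done.

```bash
mkdir -p pics; python3 - <<'E'
from rig import robot, optics
import cv2
print(robot.sense())
for n in ["top","side","wrist"]:
    im=optics.grab_frame(n); cv2.imwrite(f"pics/{n}0.png",im[:,:,::-1])
    c=optics.calibration(n); print(n,c)
E
```

```text
{'t': 0.0, 'q': array([ 9.57699224e-01,  1.81501100e-01,  1.60800909e+00, -6.79129180e-06,
        1.35379453e+00, -2.06311460e-01]), 'dq': array([ 0.00164162,  0.00183944,  0.00065773, -0.00073172, -0.0002154 ,
        0.00053387]), 'effort': array([ 4.08301985e-04, -4.33862150e+01, -3.41853118e+01,  7.02971988e-02,
        3.83200042e-02, -1.42606759e-04]), 'eef_pos': array([0.22720532, 0.52766905, 0.26283204]), 'tool_rot': array([[ 3.95657150e-01,  9.18397768e-01, -9.79708283e-04],
       [ 9.18396759e-01, -3.95658213e-01, -1.40406907e-03],
       [-1.67712353e-03, -3.44230946e-04, -9.99998534e-01]]), 'contact_force': array([ 0.35976903,  0.06105741, -0.62592779]), 'moment': array([ 0.00339132,  0.01187247, -0.01302434]), 'gripper_width': 0.0884370563569803}
top {'fx': 523.1373311233405, 'fy': 523.1373311233405, 'cx': 281.60255052995296, 'cy': 203.40158660740062, 'T': array([[-0.06989686,  0.97693136, -0.20179084,  0.21825296],
       [-0.99754667, -0.06923837,  0.01032875, -0.0034287 ],
       [-0.00388119,  0.20201773,  0.97937418,  1.68368383],
       [ 0.        ,  0.        ,  0.        ,  1.        ]])}
side {'fx': 383.929285402816, 'fy': 383.929285402816, 'cx': 282.7315156793674, 'cy': 208.4223824717712, 'T': array([[-0.96097344,  0.20505496, -0.18569469,  0.37893492],
       [-0.27616381, -0.75047162,  0.60043809,  0.54576383],
       [-0.01623578,  0.62828721,  0.77781205,  0.77847368],
       [ 0.        ,  0.        ,  0.        ,  1.        ]])}
wrist {'fx': 306.77904301230035, 'fy': 306.77904301230035, 'cx': 279.032047226168, 'cy': 205.5290862463011, 'T': array([[ 0.39447004, -0.87127613, -0.29201249,  0.15186007],
       [ 0.91890799,  0.37360058,  0.12661241,  0.55996393],
       [-0.00121833, -0.31827741,  0.94799684,  0.38337943],
       [ 0.        ,  0.        ,  0.        ,  1.        ]])}
```

View pics/top0.png

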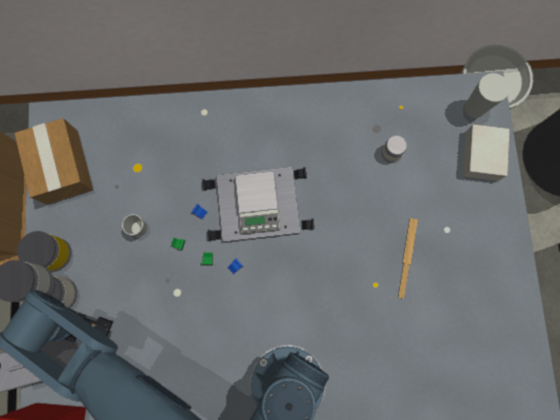

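View pics/side0.png

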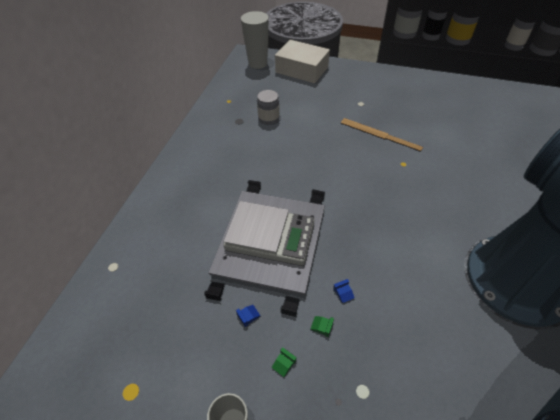

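View pics/wrist0.png

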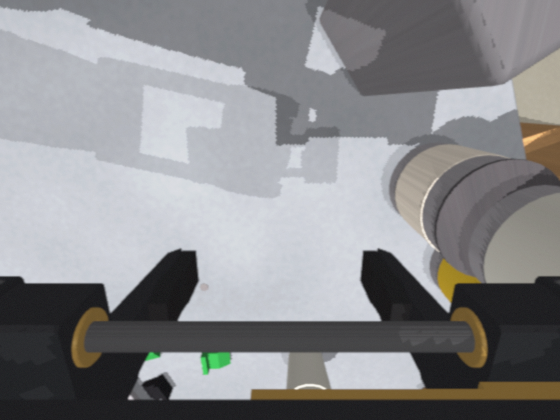

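The top view shows the plate with its four black shims near (209,184), (300,174), (214,236) and (307,225), and blue and green look-alikes to the left. I'll enlarge it to get exact corners.

```bash
python3 - <<'E'
import cv2
im=cv2.imread("pics/top0.png"); c=im[150:260,190:325]
cv2.imwrite("pics/topc.png",cv2.resize(c,None,fx=5.4,fy=5.4,interpolation=cv2.INTER_CUBIC))
im=cv2.imread("pics/side0.png"); c=im[170:325,190:340]
cv2.imwrite("pics/sidec.png",cv2.resize(c,None,fx=3.8,fy=3.8,interpolation=cv2.INTER_CUBIC))
E
```

```text
(no output)
```

View pics/topc.png

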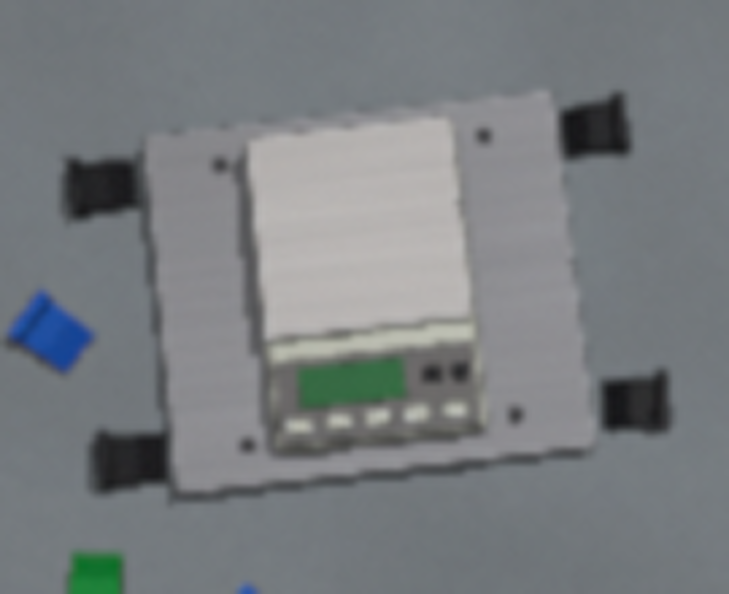

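View pics/sidec.png

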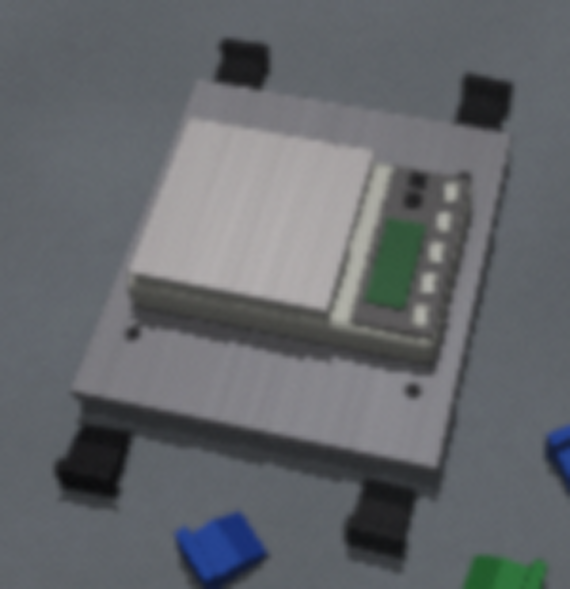

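```bash
cat > h.py <<'E'
import numpy as np
from rig import optics
def proj(n,P,c=None):
    c=c or optics.calibration(n); T=c["T"]; p=(np.atleast_2d(P)-T[:3,3])@T[:3,:3]
    return np.c_[c["cx"]+c["fx"]*p[:,0]/-p[:,2], c["cy"]+c["fy"]*-p[:,1]/-p[:,2]]
def ray(n,uv,z):
    c=optics.calibration(n);T=c["T"];uv=np.atleast_2d(uv)
    d=np.c_[(uv[:,0]-c["cx"])/c["fx"],-(uv[:,1]-c["cy"])/c["fy"],-np.ones(len(uv))]@T[:3,:3].T
    return T[:3,3]+d*((z-T[2,3])/d[:,2])[:,None]
E
python3 - <<'E'
from h import *
t=np.array([[143,137],[550,92],[593,452],[172,491]])/5.4+[190,150]-.4
s=np.array([[73,393],[200,82],[510,137],[437,470]])/3.8+[190,170]-.4
a=ray("top",t,.026); b=ray("side",s,.026)
print(a.round(4)); print(b.round(4))
L=np.array([[.11,.125],[.11,-.125],[-.11,-.125],[-.11,.125]])
for P in (a,b,(a+b)/2):
    c=P[:,:2].mean(0); d=P[:,:2]-c
    th=np.arctan2((L[:,0]*d[:,1]-L[:,1]*d[:,0]).sum(),(L*d).sum()); R=np.array([[np.cos(th),-np.sin(th)],[np.sin(th),np.cos(th)]])
    print(c.round(4),np.degrees(th), ((d-L@R.T)*1000).round(1).tolist())
# shims: tab top outer edge midpoints in top view (z .024)
u=np.array([[72,188],[624,125],[663,402],[98,462]])/5.4+[190,150]-.4
w=ray("top",u,.024)[:,:2]
print("shim in plate frame mm, tab-outer approx",((w-c)@R*1000).round(1))
u=np.array([[88,460],[245,60],[487,95],[380,522]])/3.8+[190,170]-.4
print("shim centre side z.02",((ray("side",u,.02)[:,:2]-c)@R*1000).round(1))
for n,z in (("cor",.026),):
    for k,p in dict(nl=(-92,100),nr=(-92,-100),fl=(92,100),fr=(92,-100)).items(): print(k,(c+R@np.array(p)/1000).round(4))
for n,uv in (("top",(395,140)),("top",(133,222))): print(ray(n,uv,.08))
E
```

```text
[[ 0.6698  0.1864  0.026 ]
 [ 0.6804 -0.0618  0.026 ]
 [ 0.4584 -0.0709  0.026 ]
 [ 0.4527  0.179   0.026 ]]
[[ 0.6663  0.1859  0.026 ]
 [ 0.677  -0.063   0.026 ]
 [ 0.4608 -0.0712  0.026 ]
 [ 0.4492  0.1765  0.026 ]]
[0.5653 0.0582] 2.0023136918460507 [[-1.1, -0.5], [0.8, 1.1], [-1.4, -0.3], [1.7, -0.3]]
[0.5633 0.0571] 2.4730255158520817 [[-1.5, -0.8], [-1.6, 0.1], [2.0, 1.4], [1.1, -0.7]]
[0.5643 0.0576] 2.2368344856186417 [[-1.3, -0.6], [-0.4, 0.6], [0.3, 0.5], [1.4, -0.5]]
shim in plate frame mm, tab-outer approx [[  83.9  170.1]
 [  86.4 -166.3]
 [ -85.3 -169.2]
 [ -84.4  167.9]]
shim centre side z.02 [[  85.2  160.2]
 [  85.4 -156.7]
 [ -86.2 -162.8]
 [ -85.7  158.3]]
nl [0.4685 0.154 ]
nr [ 0.4763 -0.0459]
fl [0.6524 0.1611]
fr [ 0.6602 -0.0387]
[[ 0.73009711 -0.39767054  0.08      ]]
[[0.52242886 0.44490164 0.08      ]]
```

```bash
cat >> h.py <<'E'
from scipy.spatial.transform import Rotation as Ro
from rig import robot
C=np.array([.5643,.0576]); TH=np.radians(2.24)
def to_w(x,y): 
    c,s=np.cos(TH),np.sin(TH); return C+np.array([c*x-s*y,s*x+c*y])/1000
def go(x,y,ztip,head):   # plate mm, tip height m, heading of tool x rel. plate (deg)
    s=robot.sense(); R=s["tool_rot"]; p=s["eef_pos"]
    t=np.r_[to_w(x,y),ztip+.025]; a=TH+np.radians(head)
    Rt=np.array([[np.cos(a),np.sin(a),0],[np.sin(a),-np.cos(a),0],[0,0,-1.]])
    d=R.T@(t-p)*1000; r=Ro.from_matrix(R.T@Rt).as_rotvec()
    print("t %.2f"%s["t"],"F",s["contact_force"].round(2),"d",d.round(1),"r",r.round(4),"w",round(s["gripper_width"],4))
    here()
def here():
    s=robot.sense(); p=s["eef_pos"]; d=(p[:2]-C)*1000; c,sn=np.cos(TH),np.sin(TH)
    print("plate xy",(c*d[0]+sn*d[1]).round(1),(-sn*d[0]+c*d[1]).round(1),"tipz mm",((p[2]-.025)*1000).round(2))
E
python3 -c "
from h import *
go(-92,100,.06,90)"
```

```text
t 0.15 F [-0.31 -0.55 -1.08] d [-247.7  369.5  178.3] r [-0.0005  0.0012 -0.4459] w 0.088
plate xy -318.4 483.0 tipz mm 238.02
```

```bash
python3 -m crank '[{"dx":-62,"dy":92,"dz":45,"rz":-0.11,"claw":0},{"dx":-124,"dy":185,"dz":89,"rz":-0.22,"claw":0},{"dx":-124,"dy":185,"dz":89,"rz":-0.33,"claw":0},{"dx":-186,"dy":277,"dz":134,"rz":-0.446,"claw":0},{"dx":-247.7,"dy":369.5,"dz":178,"rz":-0.446,"claw":0},{"dx":-247.7,"dy":369.5,"dz":178,"rz":-0.446,"claw":0},{"dx":-247.7,"dy":369.5,"dz":178,"rz":-0.446,"claw":0},{"dx":-247.7,"dy":369.5,"dz":178,"rz":-0.446,"claw":0},{"dx":-247.7,"dy":369.5,"dz":178,"rz":-0.446,"claw":0},{"dx":-247.7,"dy":369.5,"dz":178,"rz":-0.446,"claw":0},{"dx":-247.7,"dy":369.5,"dz":178,"rz":-0.446,"claw":0},{"dx":-247.7,"dy":369.5,"dz":178,"rz":-0.446,"claw":0},{"dx":-247.7,"dy":369.5,"dz":178,"rz":-0.446,"claw":0},{"dx":-247.7,"dy":369.5,"dz":178,"rz":-0.446,"claw":0},{"dx":-247.7,"dy":369.5,"dz":178,"rz":-0.446,"claw":0},{"dx":-247.7,"dy":369.5,"dz":178,"rz":-0.446,"claw":0}]' 20; python3 - <<'E'
from h import *
import cv2
go(-92,100,.03,90)
for n in("side","top","wrist"): cv2.imwrite(f"pics/{n}1.png",optics.grab_frame(n)[:,:,::-1])
c=cv2.imread("pics/side1.png")[170:325,190:340]
cv2.imwrite("pics/sidec1.png",cv2.resize(c,None,fx=3.8,fy=3.8))
E
```

```text
t 0.15 F [-0.31 -0.55 -1.08] d [-247.6  369.5  208.3] r [-0.0005  0.0012 -0.4459] w 0.088
plate xy -318.4 483.0 tipz mm 238.02schema error: expected keys rx, ry, rz, dx, dy, dz, claw
```

View pics/sidec1.png

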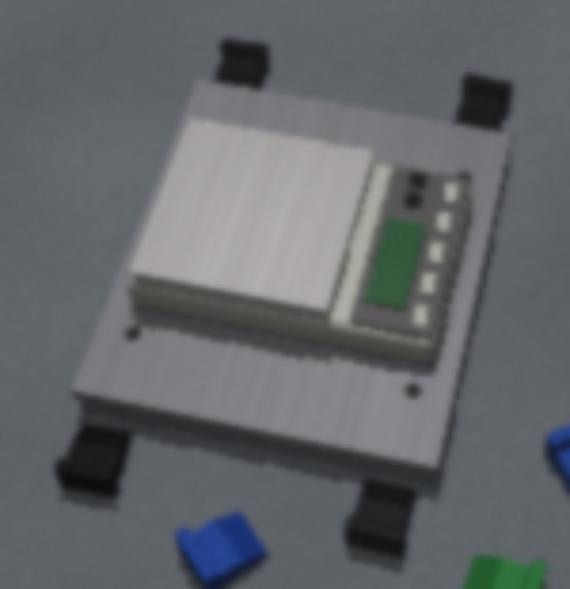

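View pics/wrist1.png

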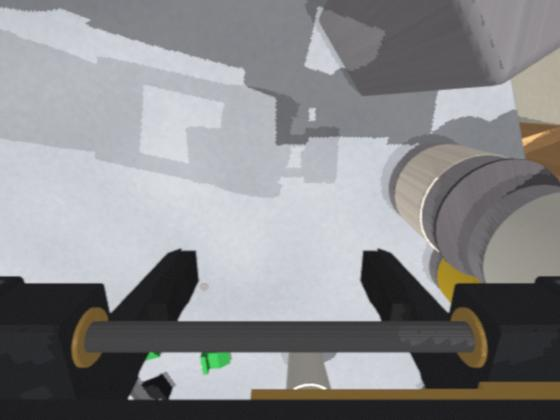

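All keys are required in each row, so the call was refused and nothing moved. I'll resend with full rows.

```bash
python3 -m crank '[{"rx":0,"ry":0,"rz":-0.11,"dx":-31,"dy":46,"dz":22,"claw":0},{"rx":0,"ry":0,"rz":-0.22,"dx":-62,"dy":92,"dz":45,"claw":0},{"rx":0,"ry":0,"rz":-0.33,"dx":-93,"dy":138,"dz":67,"claw":0},{"rx":0,"ry":0,"rz":-0.446,"dx":-124,"dy":185,"dz":89,"claw":0},{"rx":0,"ry":0,"rz":-0.446,"dx":-247.7,"dy":369.5,"dz":178,"claw":0},{"rx":0,"ry":0,"rz":-0.446,"dx":-247.7,"dy":369.5,"dz":178,"claw":0},{"rx":0,"ry":0,"rz":-0.446,"dx":-247.7,"dy":369.5,"dz":178,"claw":0},{"rx":0,"ry":0,"rz":-0.446,"dx":-247.7,"dy":369.5,"dz":178,"claw":0},{"rx":0,"ry":0,"rz":-0.446,"dx":-247.7,"dy":369.5,"dz":178,"claw":0},{"rx":0,"ry":0,"rz":-0.446,"dx":-247.7,"dy":369.5,"dz":178,"claw":0},{"rx":0,"ry":0,"rz":-0.446,"dx":-247.7,"dy":369.5,"dz":178,"claw":0},{"rx":0,"ry":0,"rz":-0.446,"dx":-247.7,"dy":369.5,"dz":178,"claw":0},{"rx":0,"ry":0,"rz":-0.446,"dx":-247.7,"dy":369.5,"dz":178,"claw":0},{"rx":0,"ry":0,"rz":-0.446,"dx":-247.7,"dy":369.5,"dz":178,"claw":0}]' 20; python3 - <<'E'
from h import *
import cv2
go(-92,100,.03,90)
for n in("side","top","wrist"): cv2.imwrite(f"pics/{n}1.png",optics.grab_frame(n)[:,:,::-1])
c=cv2.imread("pics/side1.png")[170:325,190:340]
cv2.imwrite("pics/sidec1.png",cv2.resize(c,None,fx=3.8,fy=3.8))
E
```

```text
t: 1.47
eef_pos: [0.4687, 0.1533, 0.085]
tool_rot: [[-0.036, 0.999, -0.002], [0.999, 0.036, -0.0], [-0.0, -0.002, -1.0]]
contact_force: [-0.0, -0.6, -0.2]
gripper_width: 0.001
t 1.47 F [-0.02 -0.63 -0.18] d [ 0.6 -0.2 30. ] r [-0.0018  0.0003 -0.0029] w 0.001
plate xy -91.8 99.4 tipz mm 60.04
```

View pics/sidec1.png

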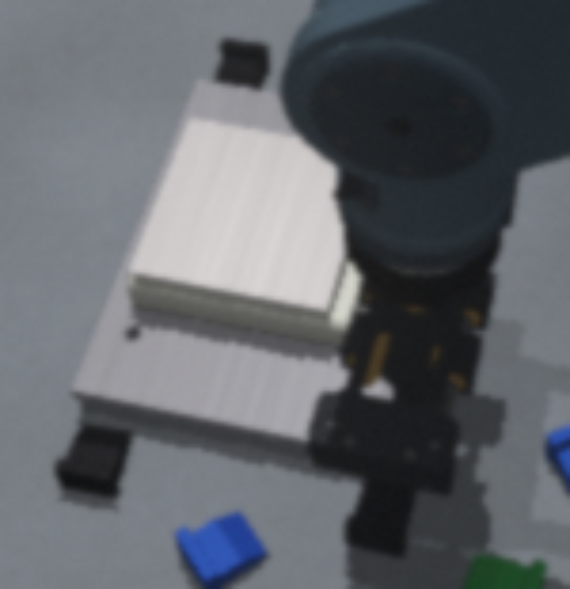

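View pics/wrist1.png

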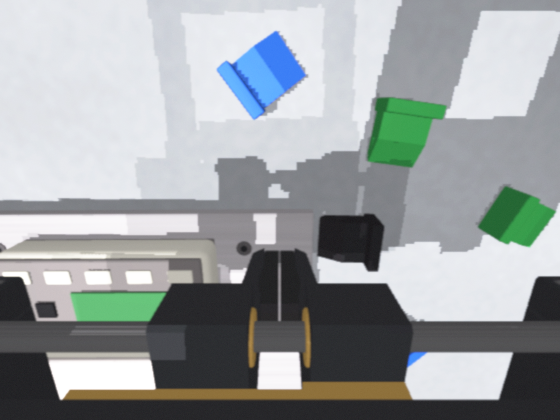

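The wrist view shows the near-left corner at (313,212), with the fingers above it and the black shim at (350,240). I'll check the plate pose from this view, then press.

```bash
python3 - <<'E'
from h import *
print("pred wrist corner",proj("wrist",np.r_[to_w(-110,125),.026]), ray("wrist",(313,212),.026), to_w(-110,125))
print("tab top outer corners, plate frame")
c,s=np.cos(TH),np.sin(TH);R=np.array([[c,-s],[s,c]])
w=ray("wrist",[(371,214),(382,269)],.024)[:,:2]; print(((w-C)@R*1000).round(1))
E
python3 -m crank '[{"rx":0,"ry":0,"rz":0,"dx":0,"dy":0,"dz":15,"claw":0},{"rx":0,"ry":0,"rz":0,"dx":0,"dy":0,"dz":28,"claw":0},{"rx":0,"ry":0,"rz":0,"dx":0,"dy":0,"dz":31,"claw":0},{"rx":0,"ry":0,"rz":0,"dx":0,"dy":0,"dz":31,"claw":0}]'
python3 -c "
from h import *
here()"
```

```text
pred wrist corner [[318.25578777 211.51701468]] [[0.44995464 0.17495236 0.026     ]] [0.44949838 0.17820509]
tab top outer corners, plate frame
[[-107.7  158.7]
 [ -68.3  170. ]]
t: 1.95
eef_pos: [0.4671, 0.1563, 0.0546]
tool_rot: [[-0.042, 0.999, -0.002], [0.999, 0.042, -0.0], [-0.0, -0.002, -1.0]]
contact_force: [-0.2, 0.1, 0.5]
gripper_width: 0.0002
plate xy -93.3 102.4 tipz mm 29.64
```

```bash
python3 -m crank '[{"rx":0,"ry":0,"rz":0,"dx":0,"dy":0,"dz":1,"claw":0},{"rx":0,"ry":0,"rz":0,"dx":0,"dy":0,"dz":2,"claw":0},{"rx":0,"ry":0,"rz":0,"dx":0,"dy":0,"dz":2,"claw":0}]'
python3 -c "
from h import *
go(-92,100,.026,90)"
```

```text
t: 2.2
eef_pos: [0.4673, 0.1567, 0.0532]
tool_rot: [[-0.043, 0.999, -0.001], [0.999, 0.043, -0.0], [-0.0, -0.001, -1.0]]
contact_force: [-0.1, 0.5, 0.4]
gripper_width: 0.0003
t 2.20 F [-0.08  0.46  0.41] d [-2.8  1.   2.2] r [-0.0005  0.0001  0.0039] w 0.0003
plate xy -93.0 102.8 tipz mm 28.19
```

```bash
python3 -m crank '[{"rx":0,"ry":0,"rz":0,"dx":-2.8,"dy":1,"dz":0,"claw":0},{"rx":0,"ry":0,"rz":0,"dx":-2.8,"dy":1,"dz":1.5,"claw":0},{"rx":0,"ry":0,"rz":0,"dx":-2.8,"dy":1,"dz":3,"claw":0},{"rx":0,"ry":0,"rz":0,"dx":-2.8,"dy":1,"dz":3,"claw":0}]'
python3 -c "
from h import *
go(-92,100,.026,90)"
```

```text
t: 2.53
eef_pos: [0.469, 0.1538, 0.0503]
tool_rot: [[-0.043, 0.999, 0.0], [0.999, 0.043, -0.0], [-0.0, 0.0, -1.0]]
contact_force: [0.8, -1.1, 1.8]
gripper_width: 0.0007
t 2.53 F [ 0.85 -1.08  1.78] d [ 0.2 -0.5 -0.7] r [0.0004 0.0001 0.0036] w 0.0007
plate xy -91.5 99.8 tipz mm 25.35
```

Contact is just starting at a tip height of about 25.5 mm. I'll press in small steps.

```bash
python3 -m crank '[{"rx":0,"ry":0,"rz":0,"dx":0,"dy":0,"dz":1,"claw":0},{"rx":0,"ry":0,"rz":0,"dx":0,"dy":0,"dz":1,"claw":0}]'
python3 -m crank '[{"rx":0,"ry":0,"rz":0,"dx":0,"dy":0,"dz":1,"claw":0},{"rx":0,"ry":0,"rz":0,"dx":0,"dy":0,"dz":1,"claw":0}]'
```

```text
t: 2.7
eef_pos: [0.469, 0.1538, 0.0493]
tool_rot: [[-0.042, 0.999, 0.0], [0.999, 0.042, 0.0], [0.0, 0.0, -1.0]]
contact_force: [-1.1, 0.5, 2.8]
gripper_width: 0.0003
t: 2.87
eef_pos: [0.4689, 0.1538, 0.0483]
tool_rot: [[-0.042, 0.999, 0.0], [0.999, 0.042, 0.0], [0.0, 0.0, -1.0]]
contact_force: [-0.5, 0.3, 3.3]
gripper_width: 0.0007
```

```bash
python3 -m crank '[{"rx":0,"ry":0,"rz":0,"dx":0,"dy":0,"dz":1,"claw":0},{"rx":0,"ry":0,"rz":0,"dx":0,"dy":0,"dz":1,"claw":0}]'
python3 -m crank '[{"rx":0,"ry":0,"rz":0,"dx":0,"dy":0,"dz":1,"claw":0},{"rx":0,"ry":0,"rz":0,"dx":0,"dy":0,"dz":1,"claw":0}]'
```

```text
t: 3.03
eef_pos: [0.4689, 0.1539, 0.0472]
tool_rot: [[-0.042, 0.999, 0.0], [0.999, 0.042, 0.0], [0.0, 0.0, -1.0]]
contact_force: [-1.4, 0.5, 3.4]
gripper_width: 0.0004
t: 3.2
eef_pos: [0.4689, 0.1539, 0.0461]
tool_rot: [[-0.043, 0.999, 0.0], [0.999, 0.043, 0.0], [0.0, 0.0, -1.0]]
contact_force: [-2.0, 0.5, 4.0]
gripper_width: 0.0003
```

```bash
python3 -m crank '[{"rx":0,"ry":0,"rz":0,"dx":0,"dy":0,"dz":1,"claw":0},{"rx":0,"ry":0,"rz":0,"dx":0,"dy":0,"dz":1,"claw":0}]'
```

```text
t: 3.37
eef_pos: [0.4689, 0.154, 0.0456]
tool_rot: [[-0.043, 0.999, -0.0], [0.999, 0.043, 0.0], [0.0, -0.0, -1.0]]
contact_force: [-3.9, 0.3, 10.5]
gripper_width: 0.0006
```

Near-left gives: it travels about 5.4 mm at 3–4 N, then hits a stop at over 10 N. So this is the soft corner, and the shim to push is shim_nl. Next I release and work out where the shim is and what obstacles are around it.

```bash
python3 -m crank '[{"rx":0,"ry":0,"rz":0,"dx":0,"dy":0,"dz":-2,"claw":0},{"rx":0,"ry":0,"rz":0,"dx":0,"dy":0,"dz":-4,"claw":0},{"rx":0,"ry":0,"rz":0,"dx":0,"dy":0,"dz":-7,"claw":0},{"rx":0,"ry":0,"rz":0,"dx":0,"dy":0,"dz":-20,"claw":0},{"rx":0,"ry":0,"rz":0,"dx":0,"dy":0,"dz":-50,"claw":0},{"rx":0,"ry":0,"rz":0,"dx":0,"dy":0,"dz":-60,"claw":0},{"rx":0,"ry":0,"rz":0,"dx":0,"dy":0,"dz":-60,"claw":0}]'
python3 - <<'E'
from h import *
import cv2
print(robot.sense()["q"].round(3))
go(-86,215,.09,180)
c,s=np.cos(TH),np.sin(TH);R=np.array([[c,-s],[s,c]])
print("lookalikes",((ray("top",[(199,211),(178,243),(207,259),(235,266),(133,222)],.012)[:,:2]-C)@R*1000).round(0))
cv2.imwrite("pics/wrist2.png",optics.grab_frame("wrist")[:,:,::-1])
E
```

```text
t: 3.95
eef_pos: [0.4711, 0.1541, 0.1081]
tool_rot: [[-0.043, 0.999, 0.006], [0.999, 0.043, 0.001], [0.0, 0.006, -1.0]]
contact_force: [0.2, 0.7, -0.2]
gripper_width: 0.0002
[ 0.076  0.209  1.926  0.     1.    -1.537]
t 3.95 F [ 0.25  0.68 -0.2 ] d [114.9   3.8  -6.8] r [ 0.0048  0.0042 -1.5673] w 0.0002
plate xy -89.4 100.1 tipz mm 83.09
lookalikes [[  -0.  191.]
 [ -97.  267.]
 [-159.  178.]
 [-191.   91.]
 [ -13.  407.]]
```

View pics/wrist2.png

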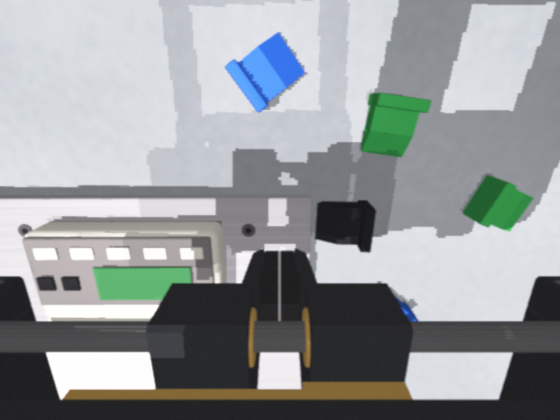

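```bash
python3 - <<'E'
from h import *
import cv2
c=cv2.imread("pics/wrist2.png")[185:270,290:400]
cv2.imwrite("pics/w2c.png",cv2.resize(c,None,fx=7,fy=7,interpolation=cv2.INTER_CUBIC))
# predicted outline
def sh(y,x=-86): return {k:proj("wrist",np.r_[to_w(x+a,y+b),z]).round(0).tolist()[0] for k,(a,b,z) in dict(oL=(-17,8,.024),oR=(17,8,.024),iL=(-17,0,.024),iR=(17,0,.024),tipL=(-15,-32,.006),tipR=(15,-32,.006)).items()}
for y in(160,164): print(y,sh(y))
print("corner",proj("wrist",np.r_[to_w(-110,125),.026]))
E
```

```text
160 {'oL': [377.0, 208.0], 'oR': [372.0, 252.0], 'iL': [366.0, 208.0], 'iR': [362.0, 251.0], 'tipL': [317.0, 202.0], 'tipR': [315.0, 238.0]}
164 {'oL': [383.0, 208.0], 'oR': [378.0, 252.0], 'iL': [372.0, 208.0], 'iR': [367.0, 251.0], 'tipL': [322.0, 202.0], 'tipR': [320.0, 238.0]}
corner [[316.67104188 198.84789998]]
```

View pics/w2c.png

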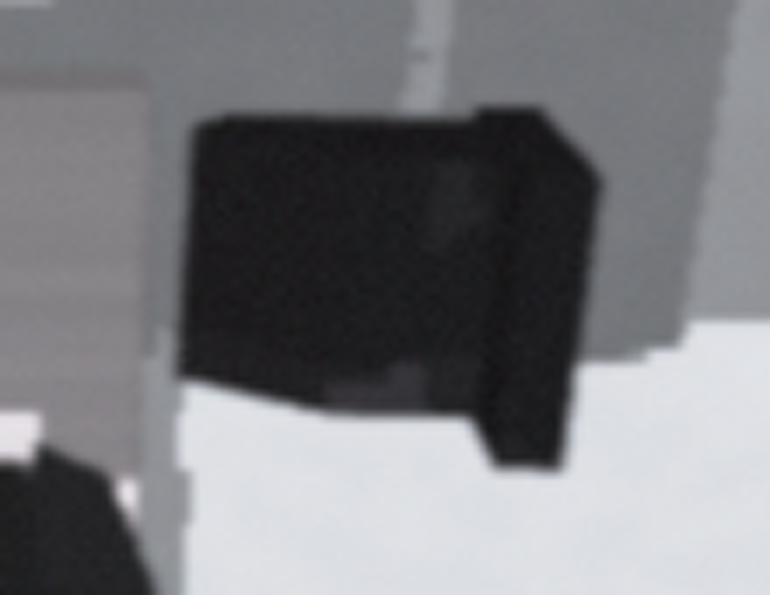

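```bash
python3 -c "
from h import *
go(-86,205,.07,0)"
```

```text
t 4.00 F [-0.79 -0.42 -0.74] d [105.    4.8  11.5] r [ 0.0024 -0.0028  1.5743] w 0.0001
plate xy -90.5 100.0 tipz mm 81.49
```

```bash
python3 -m crank '[{"rx":0,"ry":0,"rz":0.12,"dx":30,"dy":4.8,"dz":0,"claw":0},{"rx":0,"ry":0,"rz":0.24,"dx":60,"dy":4.8,"dz":0,"claw":0},{"rx":0,"ry":0,"rz":0.36,"dx":90,"dy":4.8,"dz":5,"claw":0},{"rx":0,"ry":0,"rz":0.48,"dx":105,"dy":4.8,"dz":11,"claw":0},{"rx":0,"ry":0,"rz":0.60,"dx":105,"dy":4.8,"dz":11,"claw":0},{"rx":0,"ry":0,"rz":0.72,"dx":105,"dy":4.8,"dz":11,"claw":0},{"rx":0,"ry":0,"rz":0.84,"dx":105,"dy":4.8,"dz":11,"claw":0},{"rx":0,"ry":0,"rz":0.96,"dx":105,"dy":4.8,"dz":11,"claw":0},{"rx":0,"ry":0,"rz":1.08,"dx":105,"dy":4.8,"dz":11,"claw":0},{"rx":0,"ry":0,"rz":1.20,"dx":105,"dy":4.8,"dz":11,"claw":0},{"rx":0,"ry":0,"rz":1.32,"dx":105,"dy":4.8,"dz":11,"claw":0},{"rx":0,"ry":0,"rz":1.44,"dx":105,"dy":4.8,"dz":11,"claw":0},{"rx":0.002,"ry":-0.002,"rz":1.574,"dx":105,"dy":4.8,"dz":11,"claw":0},{"rx":0.002,"ry":-0.002,"rz":1.574,"dx":105,"dy":4.8,"dz":11,"claw":0},{"rx":0.002,"ry":-0.002,"rz":1.574,"dx":105,"dy":4.8,"dz":11,"claw":0},{"rx":0.002,"ry":-0.002,"rz":1.574,"dx":105,"dy":4.8,"dz":11,"claw":0}]'
python3 - <<'E'
from h import *
import cv2
go(-86,205,.008,0)
a=optics.grab_frame("wrist")[:,:,::-1];b=optics.grab_frame("side")[:,:,::-1]
cv2.imwrite("pics/wrist3.png",a)
cv2.imwrite("pics/side3.png",cv2.resize(b[190:380,190:390],None,fx=3,fy=3))
E
```

```text
t: 5.33
eef_pos: [0.4698, 0.2589, 0.0946]
tool_rot: [[0.999, 0.043, -0.001], [0.043, -0.999, -0.0], [-0.001, 0.0, -1.0]]
contact_force: [0.4, 0.2, 0.2]
gripper_width: 0.0003
t 5.33 F [0.43 0.25 0.18] d [ 0.6 -0.1 61.6] r [0.0001 0.0006 0.0037] w 0.0003
plate xy -86.5 204.9 tipz mm 69.6
```

View pics/wrist3.png

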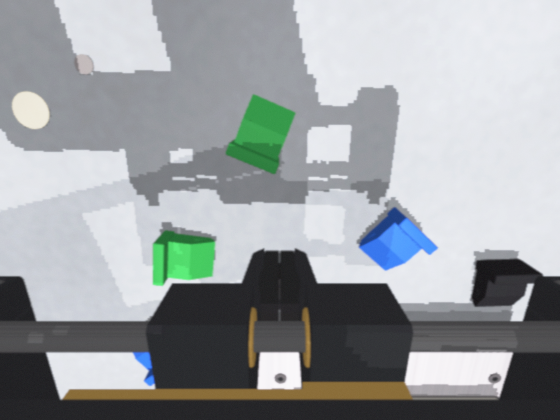

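View pics/side3.png

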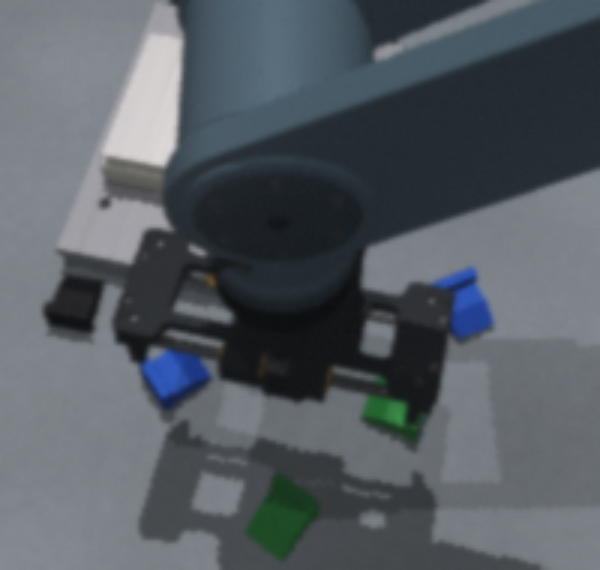

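```bash
python3 -m crank '[{"rx":0,"ry":0,"rz":0.003,"dx":0.6,"dy":0,"dz":30,"claw":0},{"rx":0,"ry":0,"rz":0.003,"dx":0.6,"dy":0,"dz":50,"claw":0},{"rx":0,"ry":0,"rz":0.003,"dx":0.6,"dy":0,"dz":61.5,"claw":0},{"rx":0,"ry":0,"rz":0.003,"dx":0.6,"dy":0,"dz":61.5,"claw":0},{"rx":0,"ry":0,"rz":0.003,"dx":0.6,"dy":0,"dz":61.5,"claw":0},{"rx":0,"ry":0,"rz":0.003,"dx":0.6,"dy":5,"dz":61.5,"claw":0},{"rx":0,"ry":0,"rz":0.003,"dx":0.6,"dy":10,"dz":61.5,"claw":0},{"rx":0,"ry":0,"rz":0.003,"dx":0.6,"dy":15,"dz":61.5,"claw":0},{"rx":0,"ry":0,"rz":0.003,"dx":0.6,"dy":15,"dz":61.5,"claw":0}]'
python3 -c "
from h import *
go(-86,180,.008,0)"
```

```text
t: 6.18
eef_pos: [0.472, 0.2432, 0.0344]
tool_rot: [[0.999, 0.038, 0.001], [0.038, -0.999, 0.0], [0.001, -0.0, -1.0]]
contact_force: [-0.2, 0.5, -0.7]
gripper_width: 0.0007
t 6.18 F [-0.21  0.53 -0.67] d [-1.   9.1  1.4] r [-0.0002 -0.0015 -0.0011] w 0.0007
plate xy -85.0 189.1 tipz mm 9.42
```

```bash
python3 -m crank '[{"rx":0,"ry":0,"rz":0,"dx":-1,"dy":3,"dz":1,"claw":0},{"rx":0,"ry":0,"rz":0,"dx":-1,"dy":5,"dz":1,"claw":0},{"rx":0,"ry":0,"rz":0,"dx":-1,"dy":7,"dz":1,"claw":0},{"rx":0,"ry":0,"rz":0,"dx":-1,"dy":9,"dz":1,"claw":0},{"rx":0,"ry":0,"rz":0,"dx":-1,"dy":11,"dz":1,"claw":0},{"rx":0,"ry":0,"rz":0,"dx":-1,"dy":13,"dz":1,"claw":0},{"rx":0,"ry":0,"rz":0,"dx":-1,"dy":14,"dz":1,"claw":0}]'
python3 - <<'E'
from h import *
import cv2
go(-86,142,.008,0)
b=optics.grab_frame("side")[:,:,::-1];a=optics.grab_frame("top")[:,:,::-1]
cv2.imwrite("pics/side4.png",cv2.resize(b[190:380,190:390],None,fx=3,fy=3))
cv2.imwrite("pics/top4.png",cv2.resize(a[150:270,150:330],None,fx=4,fy=4))
E
```

```text
t: 6.77
eef_pos: [0.4716, 0.229, 0.0334]
tool_rot: [[0.999, 0.038, 0.002], [0.038, -0.999, 0.0], [0.002, -0.0, -1.0]]
contact_force: [0.1, -0.1, -0.6]
gripper_width: 0.0004
t 6.77 F [ 0.07 -0.08 -0.55] d [-0.  32.9  0.4] r [-0.0002 -0.0016 -0.0012] w 0.0004
plate xy -85.9 174.9 tipz mm 8.43
```

View pics/side4.png

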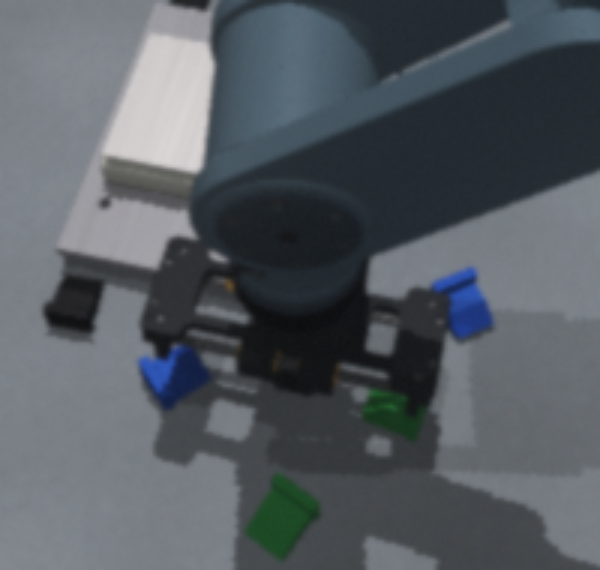

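View pics/top4.png

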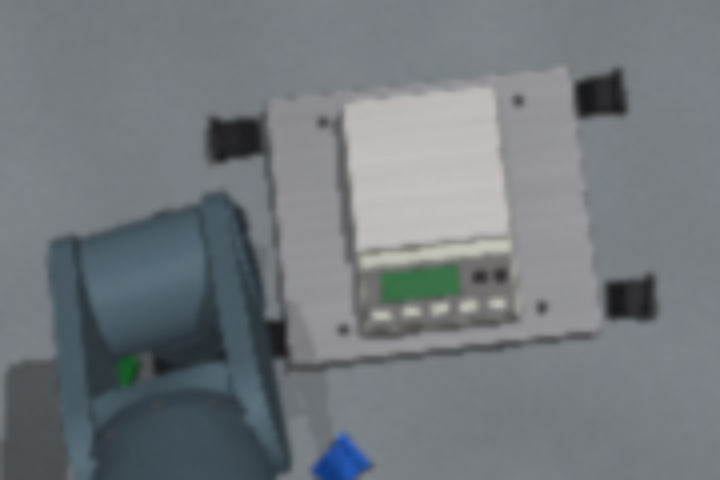

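The view is blocked by the gripper and there is no detectable force yet. I'll keep pushing gently, reading the force as I go.

```bash
python3 -m crank '[{"rx":0,"ry":0,"rz":-0.001,"dx":0,"dy":2,"dz":0.4,"claw":0},{"rx":0,"ry":0,"rz":-0.001,"dx":0,"dy":4,"dz":0.4,"claw":0},{"rx":0,"ry":0,"rz":-0.001,"dx":0,"dy":6,"dz":0.4,"claw":0},{"rx":0,"ry":0,"rz":-0.001,"dx":0,"dy":8,"dz":0.4,"claw":0},{"rx":0,"ry":0,"rz":-0.001,"dx":0,"dy":10,"dz":0.4,"claw":0},{"rx":0,"ry":0,"rz":-0.001,"dx":0,"dy":12,"dz":0.4,"claw":0}]'
python3 -c "
from h import *
go(-86,142,.008,0)"
python3 -m crank '[{"rx":0,"ry":0,"rz":0,"dx":0,"dy":2,"dz":0,"claw":0},{"rx":0,"ry":0,"rz":0,"dx":0,"dy":4,"dz":0,"claw":0},{"rx":0,"ry":0,"rz":0,"dx":0,"dy":5,"dz":0,"claw":0}]'
python3 -c "
from h import *
go(-86,142,.008,0)"
```

```text
t: 7.37
eef_pos: [0.4719, 0.2168, 0.0329]
tool_rot: [[0.999, 0.039, 0.001], [0.039, -0.999, 0.0], [0.001, -0.0, -1.0]]
contact_force: [-0.4, -0.2, -0.4]
gripper_width: 0.0002
t 7.37 F [-0.39 -0.19 -0.41] d [ 0.1 20.7 -0.1] r [-0.     -0.0013 -0.0003] w 0.0002
plate xy -86.1 162.7 tipz mm 7.92
t: 7.62
eef_pos: [0.4722, 0.2115, 0.0329]
tool_rot: [[0.999, 0.039, 0.001], [0.039, -0.999, 0.0], [0.001, 0.0, -1.0]]
contact_force: [0.0, 0.0, 0.3]
gripper_width: 0.0005
t 7.62 F [0.02 0.01 0.35] d [ 0.1 15.4 -0.1] r [ 0.     -0.0013 -0.0005] w 0.0005
plate xy -86.1 157.4 tipz mm 7.91
```

```bash
python3 -m crank '[{"rx":0,"ry":0,"rz":0,"dx":0,"dy":2,"dz":0,"claw":0},{"rx":0,"ry":0,"rz":0,"dx":0,"dy":4,"dz":0,"claw":0},{"rx":0,"ry":0,"rz":0,"dx":0,"dy":6,"dz":0,"claw":0},{"rx":0,"ry":0,"rz":0,"dx":0,"dy":7,"dz":0,"claw":0}]'
python3 -m crank '[{"rx":0,"ry":0,"rz":0,"dx":0,"dy":1,"dz":0,"claw":0},{"rx":0,"ry":0,"rz":0,"dx":0,"dy":2,"dz":0,"claw":0},{"rx":0,"ry":0,"rz":0,"dx":0,"dy":2,"dz":0,"claw":0}]'
python3 -c "
from h import *
go(-86,142,.008,0)"
python3 -c "
from h import *
import cv2
b=optics.grab_frame('side')[:,:,::-1]
cv2.imwrite('pics/side5.png',cv2.resize(b[190:380,190:390],None,fx=3,fy=3))
"
```

```text
t: 7.95
eef_pos: [0.4724, 0.2042, 0.0329]
tool_rot: [[0.999, 0.038, 0.001], [0.038, -0.999, -0.0], [0.001, 0.0, -1.0]]
contact_force: [1.2, -0.1, -0.3]
gripper_width: 0.0004
t: 8.2
eef_pos: [0.4725, 0.2021, 0.0329]
tool_rot: [[0.999, 0.038, 0.001], [0.038, -0.999, -0.0], [0.001, 0.0, -1.0]]
contact_force: [1.1, -1.0, -0.4]
gripper_width: 0.0002
t 8.20 F [ 1.12 -0.98 -0.44] d [ 0.1  5.9 -0.1] r [ 0.0001 -0.0012 -0.0008] w 0.0002
plate xy -86.1 147.9 tipz mm 7.91
```

View pics/side5.png

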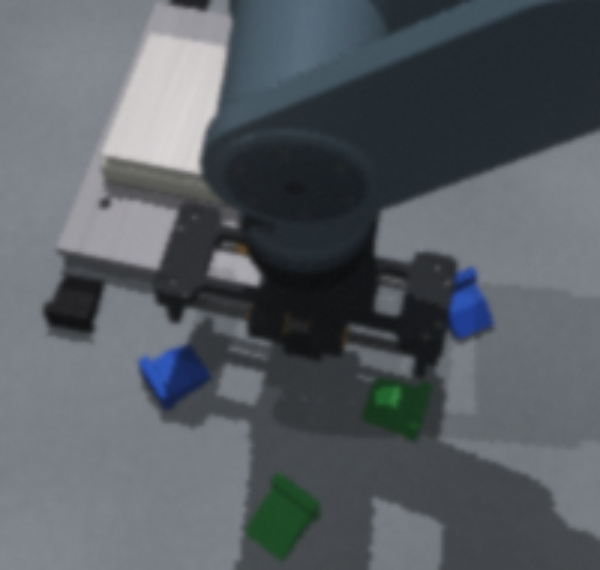

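```bash
python3 -m crank '[{"rx":0,"ry":0,"rz":0,"dx":0,"dy":1,"dz":0,"claw":0},{"rx":0,"ry":0,"rz":0,"dx":0,"dy":2,"dz":0,"claw":0},{"rx":0,"ry":0,"rz":0,"dx":0,"dy":2,"dz":0,"claw":0}]'
python3 -m crank '[{"rx":0,"ry":0,"rz":0,"dx":0,"dy":1,"dz":0,"claw":0},{"rx":0,"ry":0,"rz":0,"dx":0,"dy":1.5,"dz":0,"claw":0},{"rx":0,"ry":0,"rz":0,"dx":0,"dy":1.5,"dz":0,"claw":0}]'
```

```text
t: 8.5
eef_pos: [0.4726, 0.2, 0.0329]
tool_rot: [[0.999, 0.038, 0.001], [0.038, -0.999, -0.0], [0.001, 0.0, -1.0]]
contact_force: [-0.9, 0.0, -0.5]
gripper_width: 0.0006
t: 8.75
eef_pos: [0.4726, 0.1984, 0.0329]
tool_rot: [[0.999, 0.038, 0.001], [0.038, -0.999, -0.0], [0.001, 0.0, -1.0]]
contact_force: [-0.6, -0.2, -0.7]
gripper_width: 0.0003
```

```bash
python3 -m crank '[{"rx":0,"ry":0,"rz":0,"dx":0,"dy":1,"dz":0,"claw":0},{"rx":0,"ry":0,"rz":0,"dx":0,"dy":1,"dz":0,"claw":0}]'
```

```text
t: 8.92
eef_pos: [0.4727, 0.1973, 0.0329]
tool_rot: [[0.999, 0.038, 0.001], [0.038, -0.999, -0.0], [0.001, 0.0, -1.0]]
contact_force: [-0.1, -0.8, -0.2]
gripper_width: -0.0
```

```bash
python3 -m crank '[{"rx":0,"ry":0,"rz":0,"dx":0,"dy":1,"dz":0,"claw":0},{"rx":0,"ry":0,"rz":0,"dx":0,"dy":1,"dz":0,"claw":0}]'
python3 -c "
from h import *
go(-86,142,.008,0)"
```

```text
t: 9.08
eef_pos: [0.4728, 0.1962, 0.0329]
tool_rot: [[0.999, 0.038, 0.001], [0.038, -0.999, -0.0], [0.001, 0.0, -1.0]]
contact_force: [0.6, -0.2, 1.2]
gripper_width: 0.0005
t 9.08 F [ 0.64 -0.23  1.19] d [ 0.1  0.  -0.1] r [ 0.0003 -0.0012 -0.0009] w 0.0005
plate xy -86.1 142.0 tipz mm 7.92
```

```bash
python3 -m crank '[{"rx":0,"ry":0,"rz":0,"dx":0,"dy":1,"dz":0,"claw":0},{"rx":0,"ry":0,"rz":0,"dx":0,"dy":1,"dz":0,"claw":0}]'
```

```text
t: 9.25
eef_pos: [0.4727, 0.1955, 0.0329]
tool_rot: [[0.999, 0.038, 0.001], [0.038, -0.999, 0.001], [0.001, -0.0, -1.0]]
contact_force: [0.7, 3.1, -0.4]
gripper_width: 0.0004
```

```bash
python3 -m crank '[{"rx":0,"ry":0,"rz":0,"dx":0,"dy":1,"dz":0,"claw":0},{"rx":0,"ry":0,"rz":0,"dx":0,"dy":1,"dz":0,"claw":0}]'
```

```text
t: 9.42
eef_pos: [0.4727, 0.1954, 0.033]
tool_rot: [[0.999, 0.038, 0.001], [0.038, -0.999, 0.002], [0.001, -0.002, -1.0]]
contact_force: [0.0, 6.5, -0.6]
gripper_width: 0.0002
```

```bash
python3 -m crank '[{"rx":0,"ry":0,"rz":0,"dx":0,"dy":1,"dz":0,"claw":0},{"rx":0,"ry":0,"rz":0,"dx":0,"dy":1,"dz":0,"claw":0}]'
python3 -c "
from h import *
import cv2
b=optics.grab_frame('wrist')[:,:,::-1]
cv2.imwrite('pics/wrist6.png',b)
"
```

```text
t: 9.58
eef_pos: [0.4727, 0.1953, 0.033]
tool_rot: [[0.999, 0.038, 0.002], [0.038, -0.999, 0.004], [0.002, -0.004, -1.0]]
contact_force: [-0.6, 7.6, -0.8]
gripper_width: 0.0005
```

View pics/wrist6.png

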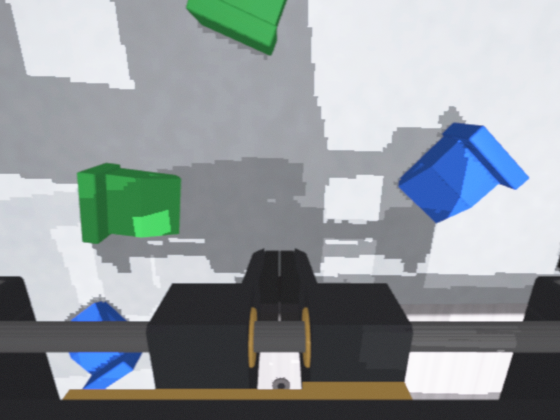

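The push met a firm stop at plate y 141 with 7.6 N, which matches the tab meeting the plate edge. I'll back off, go up and check.

```bash
python3 -m crank '[{"rx":0,"ry":0,"rz":0,"dx":0,"dy":-3,"dz":0,"claw":0},{"rx":0,"ry":0,"rz":0,"dx":0,"dy":-12,"dz":0,"claw":0},{"rx":0,"ry":0,"rz":0,"dx":0,"dy":-25,"dz":-5,"claw":0},{"rx":0,"ry":0,"rz":0,"dx":0,"dy":-40,"dz":-40,"claw":0},{"rx":0,"ry":0,"rz":0,"dx":0,"dy":-60,"dz":-75,"claw":0},{"rx":0,"ry":0,"rz":0,"dx":0,"dy":-60,"dz":-75,"claw":0},{"rx":0,"ry":0,"rz":-0.12,"dx":0,"dy":-60,"dz":-75,"claw":0},{"rx":0,"ry":0,"rz":-0.24,"dx":0,"dy":-60,"dz":-75,"claw":0},{"rx":0,"ry":0,"rz":-0.36,"dx":0,"dy":-60,"dz":-75,"claw":0},{"rx":0,"ry":0,"rz":-0.48,"dx":0,"dy":-60,"dz":-75,"claw":0},{"rx":0,"ry":0,"rz":-0.60,"dx":0,"dy":-60,"dz":-75,"claw":0},{"rx":0,"ry":0,"rz":-0.72,"dx":0,"dy":-60,"dz":-75,"claw":0},{"rx":0,"ry":0,"rz":-0.84,"dx":0,"dy":-60,"dz":-75,"claw":0},{"rx":0,"ry":0,"rz":-0.96,"dx":0,"dy":-60,"dz":-75,"claw":0},{"rx":0,"ry":0,"rz":-1.08,"dx":0,"dy":-60,"dz":-75,"claw":0},{"rx":0,"ry":0,"rz":-1.2,"dx":0,"dy":-60,"dz":-75,"claw":0},{"rx":0,"ry":0,"rz":-1.32,"dx":0,"dy":-60,"dz":-75,"claw":0},{"rx":0,"ry":0,"rz":-1.44,"dx":0,"dy":-60,"dz":-75,"claw":0},{"rx":0,"ry":0,"rz":-1.57,"dx":0,"dy":-60,"dz":-75,"claw":0},{"rx":0,"ry":0,"rz":-1.57,"dx":0,"dy":-60,"dz":-75,"claw":0}]'
python3 -c "
from h import *
go(-92,99,.045,90)
import cv2
cv2.imwrite('pics/wrist7.png',optics.grab_frame('wrist')[:,:,::-1])
b=optics.grab_frame('side')[:,:,::-1]
cv2.imwrite('pics/side7.png',cv2.resize(b[190:380,190:390],None,fx=3,fy=3))
"
```

```text
t: 11.3
eef_pos: [0.4702, 0.2551, 0.1079]
tool_rot: [[-0.042, 0.999, 0.002], [0.999, 0.042, 0.003], [0.003, 0.002, -1.0]]
contact_force: [0.1, 0.3, 0.3]
gripper_width: 0.0004
t 11.30 F [0.14 0.26 0.31] d [-102.1   -6.    37.6] r [ 0.0017 -0.0032  0.0025] w 0.0004
plate xy -86.3 201.0 tipz mm 82.94
```

View pics/wrist7.png

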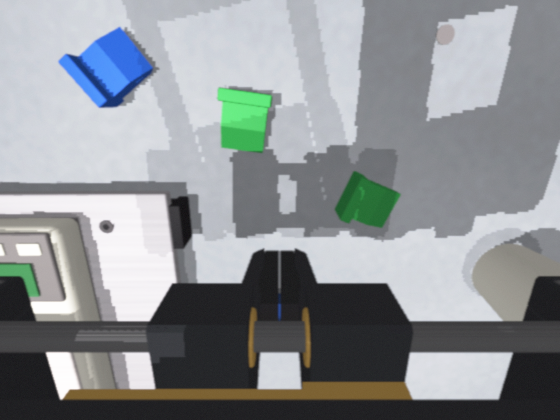

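View pics/side7.png

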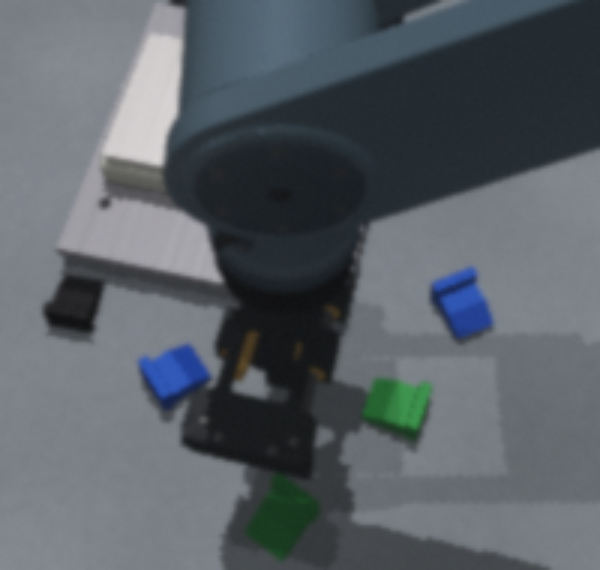

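The wrist view shows the black tab flush against the plate edge at (180,222), with the corner at (167,195). Next I press the corner to check it.

```bash
python3 -m crank '[{"rx":0,"ry":0,"rz":0,"dx":-35,"dy":-6,"dz":0,"claw":0},{"rx":0,"ry":0,"rz":0,"dx":-70,"dy":-6,"dz":0,"claw":0},{"rx":0,"ry":0,"rz":0,"dx":-102,"dy":-6,"dz":10,"claw":0},{"rx":0,"ry":0,"rz":0,"dx":-102,"dy":-6,"dz":30,"claw":0},{"rx":0,"ry":0,"rz":0,"dx":-102,"dy":-6,"dz":45,"claw":0},{"rx":0,"ry":0,"rz":0,"dx":-102,"dy":-6,"dz":50,"claw":0},{"rx":0,"ry":0,"rz":0,"dx":-102,"dy":-6,"dz":53,"claw":0},{"rx":0,"ry":0,"rz":0,"dx":-102,"dy":-6,"dz":53,"claw":0}]'
python3 -c "
from h import *
go(-92,99.5,.026,90)"
```

```text
t: 12.07
eef_pos: [0.4675, 0.1534, 0.0544]
tool_rot: [[-0.032, 0.999, 0.001], [0.999, 0.032, 0.003], [0.003, 0.001, -1.0]]
contact_force: [0.4, -0.6, 1.1]
gripper_width: 0.0008
t 12.07 F [ 0.38 -0.6   1.11] d [0.  1.  3.4] r [ 0.0009 -0.0034 -0.0068] w 0.0008
plate xy -93.0 99.5 tipz mm 29.37
```

```bash
python3 -m crank '[{"rx":0,"ry":-0.003,"rz":-0.006,"dx":0,"dy":1,"dz":1.5,"claw":0},{"rx":0,"ry":-0.003,"rz":-0.006,"dx":0,"dy":1,"dz":3,"claw":0},{"rx":0,"ry":-0.003,"rz":-0.006,"dx":0,"dy":1,"dz":3,"claw":0}]'
python3 -m crank '[{"rx":0,"ry":0,"rz":0,"dx":0,"dy":0,"dz":1,"claw":0},{"rx":0,"ry":0,"rz":0,"dx":0,"dy":0,"dz":1,"claw":0}]'
python3 -m crank '[{"rx":0,"ry":0,"rz":0,"dx":0,"dy":0,"dz":1,"claw":0},{"rx":0,"ry":0,"rz":0,"dx":0,"dy":0,"dz":1,"claw":0}]'
```

```text
t: 12.32
eef_pos: [0.4689, 0.1538, 0.0518]
tool_rot: [[-0.039, 0.999, 0.002], [0.999, 0.039, 0.0], [0.0, 0.002, -1.0]]
contact_force: [-0.6, 0.6, 0.7]
gripper_width: 0.0005
t: 12.48
eef_pos: [0.4691, 0.154, 0.051]
tool_rot: [[-0.039, 0.999, 0.002], [0.999, 0.039, 0.0], [0.0, 0.003, -1.0]]
contact_force: [0.7, -0.0, 0.1]
gripper_width: 0.0002
t: 12.65
eef_pos: [0.4691, 0.154, 0.0505]
tool_rot: [[-0.039, 0.999, 0.002], [0.999, 0.039, 0.0], [0.0, 0.002, -1.0]]
contact_force: [-2.1, -1.0, 5.6]
gripper_width: 0.0003
```

```bash
python3 -m crank '[{"rx":0,"ry":0,"rz":0,"dx":0,"dy":0,"dz":1,"claw":0},{"rx":0,"ry":0,"rz":0,"dx":0,"dy":0,"dz":1,"claw":0}]'
python3 -m crank '[{"rx":0,"ry":0,"rz":0,"dx":0,"dy":0,"dz":1.2,"claw":0},{"rx":0,"ry":0,"rz":0,"dx":0,"dy":0,"dz":1.2,"claw":0}]'
```

```text
t: 12.82
eef_pos: [0.4692, 0.1541, 0.0504]
tool_rot: [[-0.039, 0.999, 0.002], [0.999, 0.039, 0.0], [0.0, 0.002, -1.0]]
contact_force: [-4.2, -1.4, 12.2]
gripper_width: 0.0008
t: 12.98
eef_pos: [0.4692, 0.1541, 0.0504]
tool_rot: [[-0.04, 0.999, 0.002], [0.999, 0.04, -0.0], [-0.0, 0.002, -1.0]]
contact_force: [-6.3, -1.2, 14.3]
gripper_width: 0.0002
```

The corner is firm: about 0.6 mm at 14 N. I'll lift off, clear the scene and take a last look.

```bash
python3 -m crank '[{"rx":0,"ry":0,"rz":0,"dx":0,"dy":0,"dz":-2,"claw":0},{"rx":0,"ry":0,"rz":0,"dx":0,"dy":0,"dz":-6,"claw":0},{"rx":0,"ry":0,"rz":0,"dx":0,"dy":0,"dz":-25,"claw":0},{"rx":0,"ry":0,"rz":0,"dx":0,"dy":0,"dz":-60,"claw":0},{"rx":0,"ry":0,"rz":0,"dx":0,"dy":0,"dz":-100,"claw":0},{"rx":0,"ry":0,"rz":0,"dx":40,"dy":-10,"dz":-130,"claw":0},{"rx":0,"ry":0,"rz":0,"dx":80,"dy":-30,"dz":-150,"claw":0},{"rx":0,"ry":0,"rz":0,"dx":120,"dy":-50,"dz":-170,"claw":0},{"rx":0,"ry":0,"rz":0,"dx":160,"dy":-70,"dz":-180,"claw":0},{"rx":0,"ry":0,"rz":0,"dx":200,"dy":-90,"dz":-190,"claw":0},{"rx":0,"ry":0,"rz":0,"dx":240,"dy":-110,"dz":-200,"claw":0},{"rx":0,"ry":0,"rz":0,"dx":280,"dy":-130,"dz":-200,"claw":0},{"rx":0,"ry":0,"rz":0,"dx":280,"dy":-130,"dz":-200,"claw":0},{"rx":0,"ry":0,"rz":0,"dx":280,"dy":-130,"dz":-200,"claw":0}]'
python3 - <<'E'
from h import *
import cv2
a=optics.grab_frame('top')[:,:,::-1].copy();b=optics.grab_frame('side')[:,:,::-1].copy()
cv2.imwrite('pics/top9f.png',a)
A=cv2.resize(a[150:260,190:325],(540,440),interpolation=cv2.INTER_CUBIC)
cv2.imwrite('pics/top9.png',A)
cv2.imwrite('pics/side9.png',cv2.resize(b[170:325,190:340],None,fx=3.8,fy=3.8,interpolation=cv2.INTER_CUBIC))
E
```

```text
t: 14.15
eef_pos: [0.3246, 0.4337, 0.2515]
tool_rot: [[-0.045, 0.999, 0.002], [0.999, 0.045, 0.004], [0.003, 0.002, -1.0]]
contact_force: [-0.2, -0.6, 0.8]
gripper_width: 0.0
```

View pics/top9.png

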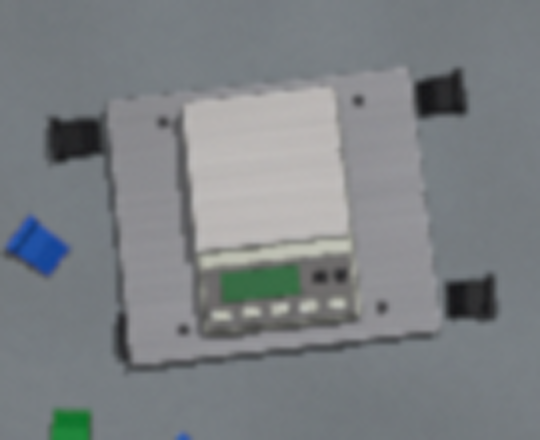

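View pics/side9.png

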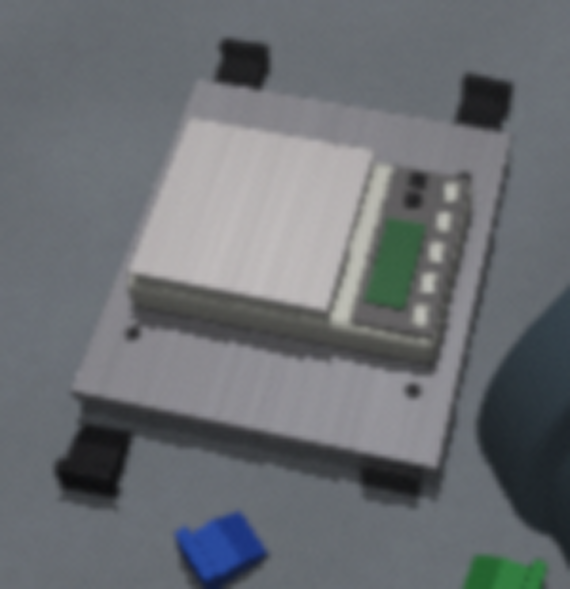

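View pics/top9f.png

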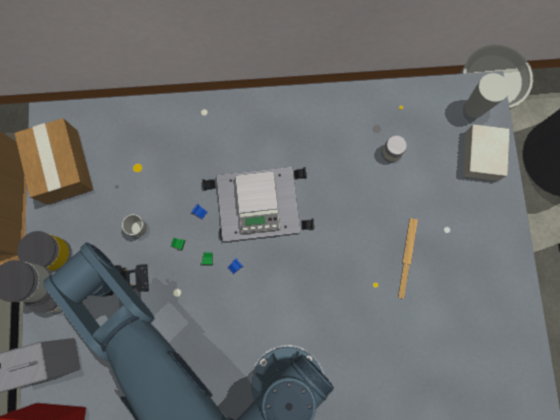

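The plate is at the same pixels as before. The tab sits flush at the near-left edge, (123,337) in the top crop and (392,481) in the side crop. Nothing else has moved, so I'm handing in.

```bash
python3 -c "
from rig import workorder; print(workorder.job_done())"
```

```text
the job is handed in; nothing more can be done
None
```

The near-left corner was the soft one, and its black shim is now fully in under the plate.

- **Finding it:** The near-left corner was the first I pressed. It went down about 5.4 mm under 3–4 N and then hit a stop, so I did not press the other three.
- **Pushing the shim:** I pushed it straight in until it met a hard stop at 7.6 N. The pictures show its tab flat against the plate's edge.
- **Check press:** With 14 N on that corner it went down only about 0.6 mm, so it is now firm.
- **Everything else:** The last top and side views show the plate, the other three shims, the look-alikes and the other things on the bench where they started. The arm is clear of everything, and the clock was at about 14 s.

One mismatch: the wrist camera placed the plate's corner about 3–4 mm further right than the top and side cameras did. The push's hard stop came within 1 mm of where the top and side cameras put the edge. One move call was refused for missing keys before anything had moved.

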